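# Hang the pendant basket and run the curing lamp

### The job

First hang the basket of resin pendants by its handle on the curing stand's double hook, so that the handle bar rests in both prongs, and let go of it. Then flip the safety catch on the switch box right over to the other side, and pull the lever it guards all the way towards the robot; the lever springs back, so finish while still holding it fully pulled, with the basket left hanging. Leave the bottle, jar and bowl alone.

Things in the scene. Friction and masses are not known exactly. Their poses are not given: they have to be found in the camera images.
- station: Fixed curing stand. Origin on the table top; x away from the robot, y left, z up. Grey base plate 12 mm thick, x -60 to 120, y -225 to 225 mm. Left half: white lamp panel 190 mm wide, front (with sliding shutter) at x = 57, top at z = 190 mm, with a double hook on its front. Right half: white switch box, x -60 to 60, y -200 to -50, top at z = 60 mm, with catch and lever.
- hook_seat (a point): Where the middle of the basket's bar is when hung: midway between the two prongs, at (2.5, 150, 174) mm in the stand's frame, turned like it. Steel prongs 8 mm thick, 60 mm apart (30 mm either side along y; fingers fit between). Each slopes down from the panel to a low point here, then up to a tip 28 mm nearer the robot, top at z = 194. Bring the bar (along y) in from the robot's side over the tips, then lower it.
- basket: Loose metal basket, 0.13 to 0.26 kg with resin pendants fixed in it: 80 mm (x) x 110 mm (y) x 40 mm high. Origin at the centre of its underside, z up. A rigid, fixed wire handle, 8 mm thick, rises from the middle of its short ends (y = -57 and 57 mm) to a straight level bar.
- basket_bar (a point): Middle of the basket's handle bar, 115 mm above the basket's underside; the bar is 8 mm round, 114 mm long, along the basket's y axis.
- catch (a joint): Safety catch angle, rad: 0 closed (starts 0 to 0.12), 1.48 flipped right over; past 1.2 it clears the lever. Hinge pin along the stand's x through y = -70, z = 68 mm (stand's frame). Closed, its blade lies across the front of the lever's stem and blocks it. It opens by swinging its tab up and over from right (-y) to left (+y); a 1 to 3 N sideways push turns it, and it stays where left.
- catch_tip (a point): Outer end of the catch's flat metal tab, 22 mm wide along the stand's x (centred on x = -47), 7 mm thick, 60 mm long from the hinge pin. Closed, it leans right, 58 degrees above level, this end at (-47, -102, 119) mm in the stand's frame; flipped, it leans left, 37 degrees above level, this end at (-47, -22, 104) mm.
- lever (a joint): Lever angle, rad: 0 at rest, leaning 0.44 rad away from the robot; 0.9 pulled fully towards the robot (-x of the stand), at its stop. Hinge along the stand's y through x = 0, z = 30 mm (stand's frame). A spring returns it: about 2 N at the handle at rest, 6 N when fully pulled.
- lever_grip (a point): Where to grip the lever: on its black level handle, a round bar 18 mm thick, 95 mm long, along the stand's y, 120 mm from the hinge. A thin steel stem (10 mm) carries it at its left end, at y = -105 mm in the stand's frame; the handle runs from y = -96 to -191 and this point is at y = -150 (at rest at x = 51, z = 139 mm).
- bottle: Bystander: white bottle with red cap, 52 mm diameter, 105 mm high. Origin at the centre of its underside.
- jar: Bystander: white jar with yellow lid, 64 mm diameter, 85 mm high. Origin at the centre of its underside.
- cup: Bystander: small white ceramic bowl, 68 mm across, 55 mm high. Origin at the centre of its underside.
Mind the look-alikes: they are no part of the job. There is more than one size of the basket; the job needs the larger.

How it is judged:
By the outcome, as a careful person would: the job done as asked, in the order asked, and still so for the second after the job is handed in, while the arm keeps its last pose, push and grip.
It also fails if it takes over 72 s, if anything falls off the work surface, if the arm or the gripper's body presses on something with over 40 N, if the wrist force passes 120 N, or if a joint passes its speed limit or range.

### The arm

A 7-joint arm with a two-finger parallel gripper is mounted at the origin on the work surface. World frame = base frame: x ahead of the robot, y to its left, z up, the work surface at z = 0. Lengths are in m, angles in rad, forces in N, time in s.
With the tool pointing down it reaches from about 0.4 to 0.875 m from the base axis. Payload 6.5 kg.
Tool frame: the origin (TCP) lies at the very end of the fingers, on their centre line; the grasp point (between the pads) lies 19 mm behind it; y points along the fingers, z is the direction in which the jaws open and shut, and the axes are right-handed (so a half turn about y gives the same grasp; the last joint's range is limited). The gripper opens to 88 mm and grips with 3 to 60 N. Pads are 18 mm wide; open, the fingers measure 123 mm over their backs; the gripper's body (75 mm by 187 mm) begins 45 mm behind the grasp point.
Start: joints at [1.056, 0.536, -0.004, 1.538, 0.003, 1.067, -0.071], TCP at [0.282, -0.586, 0.239] pointing down, gripper open.
Joint ranges: [-2.7, 2.7], [-0.37, 2.16], [-1.27, 1.26], [0.24, 2.4], [-1.31, 4.45], [0.19, 1.91], [-2.76, 2.76]. Speed limits (rad/s): [2.39, 2.39, 3.14, 3.14, 3.14, 3.14, 3.14].

### API

Orientations are given as a rotation vector (axis times angle).
In Python, from cell import manip gives the robot as it stands.
- The arm moves only by the tool apply_moves, never from a script. Its argument "moves" is a list of rows, each an object with "translation": the shift along the tool's x, y, z in mm, a list of three; "delta_rot": the turn, a rotation vector about the tool's x, y, z in degrees, a list of three; "claw": the closure in counts, from 0 (fully open) to 255 (shut). A call has 1 to 12 rows; each row is the pose to reach, as a shift and turn from the pose commanded when the call began, along the tool's axes at that moment; what a row does not reach only later rows make up. A row lasts 1/12 s, in which the tool goes at most 41.7 mm and 7.16 degrees, less where a joint would pass 70% of its speed; a pose out of reach is approached as far as the arm can. A call with a gripper value outside its range is refused whole. The fingers move at their own pace and stop on an object; the grip force is fixed at half the most. Time passes only in rows, so rows that repeat a pose let the fingers close. It gives the time, the measured TCP pose, the force and the opening at its end, in the units of the state.
- manip.state(): the state, without advancing time (a new reading comes with each control period).
- manip.camera(name): name is "scene" or "top"; returns a dict with "image" (480x640x3 uint8, red, green, blue), "range_z" (480x640 float32, m along the optical axis (not along the pixel's ray), 0 where there is no reading), "intrinsics" (3x3 intrinsics, pixels), "eye" and "attitude" of the camera in the world. Camera axes: x right, y down, z forward; pixel columns grow to the right and rows downward; lengths in m; the calibration is good to about 2 mm. A picture is of the moment at which its call begins.
- manip.job_done(): hands the job in, once; it reports no verdict.
The state is a dict: "clock": time; "joint_positions": joint angles; "joint_vel": joint speeds; "effort": joint torques, N m; "eef_pos": TCP position; "tool_rot": TCP orientation; "contact_force": force on the tool from outside, world axes, zero at the start; "torque": the same for the moment, N m; "width": finger opening in m.
Only numpy, scipy, OpenCV 4.12 (cv2) and the standard library are available. Lean on these libraries where they do the work, as an engineer would, in place of code of your own. Each camera call takes 0.05 s, during which the arm holds its last target.

## Working session

There is one attempt and no reset: what is moved stays moved. The work goes in short steps, Python scripts to look and compute and a tool call to move; the robot and the scene stay as the last step left them, time stands still between calls to the robot, and variables do not carry over. Pictures are saved under pics/ and viewed, and the job is handed in when it is done.

Besides the shell and the picture viewer there is one more tool, called after ">>>" as name(argument=value, ...), one argument or row to a line, values as JSON. apply_moves: Moves the arm, as the interface text tells. Its arguments: {"type":"object","properties":{"moves":{"type":"array"}},"required":["moves"]}

```bash
ls; mkdir -p pics
cat > h.py <<'E'
import numpy as np, cv2
from cell import manip
from scipy.spatial.transform import Rotation as R
def shot(n,tag):
    c=manip.camera(n); cv2.imwrite(f'pics/{tag}.png',c['image'][:,:,::-1]); np.savez(f'/tmp/{tag}.npz',**{k:np.asarray(v) for k,v in c.items()}); return c
def att(c):
    a=np.asarray(c['attitude']); return a if a.shape==(3,3) else R.from_rotvec(a).as_matrix()
def pts(c):
    K=np.asarray(c['intrinsics']);z=np.asarray(c['range_z']);v,u=np.mgrid[0:480,0:640]
    p=np.stack([(u-K[0,2])/K[0,0]*z,(v-K[1,2])/K[1,1]*z,z],-1)
    return p@att(c).T+np.asarray(c['eye'])
E
python3 - <<'E'
from h import *
for n in('scene','top'):
    c=shot(n,n+'0'); print(n,c['intrinsics'],c['eye'],c['attitude'])
print(manip.state())
E
```

```text
pics
scene [[456.48050581   0.         318.31123342]
 [  0.         456.48050581 242.92638377]
 [  0.           0.           1.        ]] [1.00628955 0.57892518 0.98756224] [-0.98563929 -2.59203917  0.91899982]
top [[554.4100891    0.         321.72424004]
 [  0.         554.4100891  234.55480107]
 [  0.           0.           1.        ]] [0.31902719 0.03903938 1.35069962] [-2.06776304  2.16016067 -0.21857602]
{'clock': 0.1, 'joint_positions': array([ 1.05577364,  0.53703705, -0.00445749,  1.53877448,  0.00259829,
        1.06732196, -0.07123564]), 'joint_vel': array([ 7.99679163e-05, -1.57130011e-03,  9.14341051e-04, -3.00381661e-03,
       -2.19070743e-03,  2.16910835e-04, -1.22376850e-03]), 'effort': array([ 2.77518899e-03, -5.72079849e+01,  9.93739218e-01, -2.52230430e+01,
       -5.62283630e-02,  1.33966736e-02,  8.34411367e-05]), 'eef_pos': array([ 0.28179382, -0.58511872,  0.23796104]), 'tool_rot': array([-0.45075579,  1.9740806 , -1.97110567]), 'contact_force': array([-0.33163973,  0.46923557,  0.25279291]), 'torque': array([ 0.03671669, -0.02908678, -0.00081038]), 'width': 0.08801129277916779}
```

View pics/scene0.png

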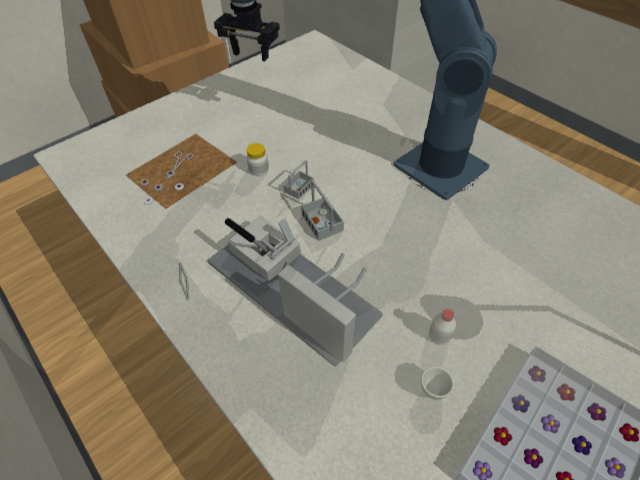

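View pics/top0.png

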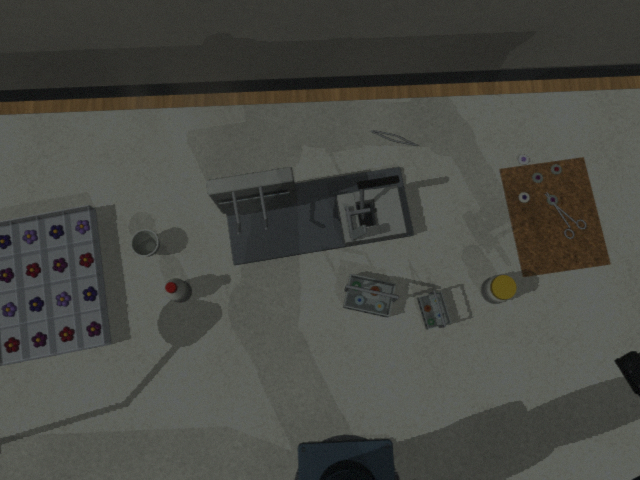

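The larger basket is at about (370,295) in the top view. The small look-alike is at (440,308), the stand spans about (320,210), the hook prongs are at (237,210) and (265,208), and the lever handle is at (378,182).

Run:
```python
from h import *
d=dict(np.load('/tmp/top0.npz'))
im=d['image'][150:350,190:490,::-1].astype(float)*1.9
cv2.imwrite('pics/topc.png',cv2.resize(np.clip(im,0,255).astype(np.uint8),(800,533),interpolation=cv2.INTER_CUBIC))
P=pts(d)
z=(P[...,2][150:350,190:490]).copy()
print(np.percentile(P[...,2][150:350,190:490],[1,50,99]))
cv2.imwrite('pics/topz.png',cv2.resize(cv2.applyColorMap(np.clip(z*1200+10,0,255).astype(np.uint8),cv2.COLORMAP_JET),(800,533),interpolation=cv2.INTER_NEAREST))
d=dict(np.load('/tmp/scene0.npz'))
im=d['image'][140:380,180:480,::-1].astype(float)*1.2
cv2.imwrite('pics/scc.png',cv2.resize(np.clip(im,0,255).astype(np.uint8),(750,600),interpolation=cv2.INTER_CUBIC))
```

```text
[-0.00579683  0.00170938  0.1917832 ]
```

View pics/topc.png

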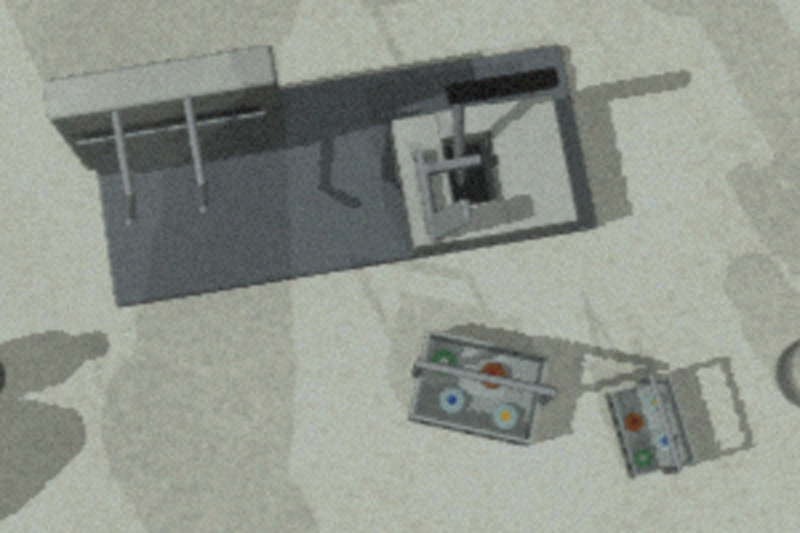

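View pics/topz.png

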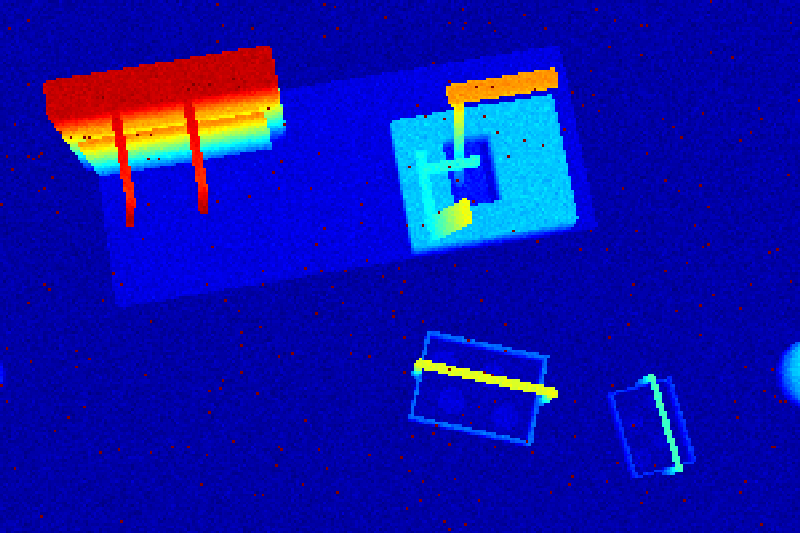

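View pics/scc.png

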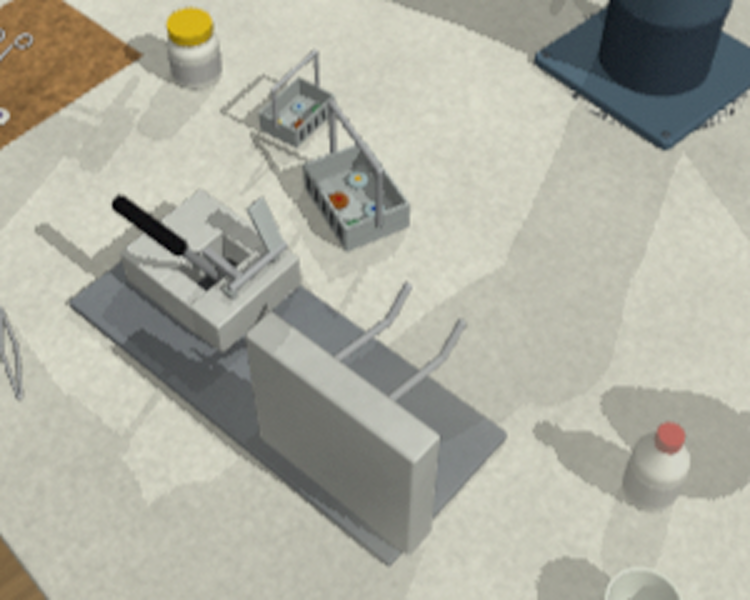

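The top crop shows the prongs running from the panel to about (130,225) and (203,212), the catch tab at about (450,218), the lever handle at about (503,85), and the large basket's bar from (415,365) to (555,393). The depth is clean, so I'll fit poses to it.

```bash
cat > meas.py <<'E'
from h import *
def rect(P,mask,name,k=1):
    n,l,s,c=cv2.connectedComponentsWithStats(mask.astype(np.uint8))
    i=1+np.argsort(s[1:,4])[::-1][k-1]
    q=P[l==i]; r=cv2.minAreaRect((q[:,:2]*1000).astype(np.float32)); 
    bp=cv2.boxPoints(r)
    print(name,s[i],'ctr',np.round(r[0],1),'size',np.round(r[1],1),'ang',round(r[2],2),'z',np.round(np.median(q[:,2])*1000,1)); return q,bp
E
python3 - <<'E'
from meas import *
d=dict(np.load('/tmp/top0.npz'));P=pts(d);Z=P[...,2].copy()
v,u=np.mgrid[0:480,0:640]
roi=(u>190)&(u<480)&(v>150)&(v<350)
print('table',np.median(Z[roi]))
for n,m in dict(panel=roi&(Z>.18)&(v<205)&(u<300),box=roi&(Z>.05)&(Z<.068)&(u>330)&(v<250),bar=roi&(Z>.10)&(Z<.13)&(v>270),handle=roi&(Z>.13)&(Z<.16)&(u>350)&(v<190),
  rim=roi&(Z>.028)&(Z<.05)&(v>270)&(u<400)).items():
    q,bp=rect(P,m,n); print(np.round(bp,1).tolist())
    if n=='bar':
        e=q[:,:2]-q[:,:2].mean(0);w=np.linalg.svd(e,full_matrices=0)[2][0];t=e@w;print('axis',w,q[:,:2].mean(0)+w*(t.min()+t.max())/2, t.max()-t.min())
# base plate by color/z
m=roi&(Z>.007)&(Z<.018)&(v<270); q,bp=rect(P,m,'base');print(np.round(bp,1).tolist())
# prongs
for a,b in((220,248),(248,275)):
    m=roi&(Z>.14)&(u>a)&(u<b)&(v>196);q=P[m];
    for vv in range(190,236,4):
        mm=(v==vv)&(u>a)&(u<b)&(Z>.14)
        if mm.any(): print(vv,np.round(P[mm].mean(0)*1000,1))
m=roi&(Z>.085)&(Z<.13)&(u>340)&(u<370)&(v>220)&(v<245);print('tab',m.sum());q=P[m];
q2=q[q[:,2]>np.percentile(q[:,2],80)];print(q2.mean(0),q[:,2].max())
for k,(uu,vv) in dict(j=(500,288)).items():print(P[vv,uu])
E
```

```text
table 0.0017749795464157003
panel [ 206  167   88   36 1473] ctr [506.1 160.3] size [403.4 190.3] ang 7.7 z 189.7
[[293.5, 227.60000610351562], [319.0, 39.0], [718.7999877929688, 93.0999984741211], [693.2999877929688, 281.6000061035156]]
box [ 336  185   71   58 2182] ctr [633.4 -89.3] size [121.2 151.5] ang 6.94 z 60.0
[[564.0999755859375, -21.5], [582.4000244140625, -171.8000030517578], [702.7000122070312, -157.1999969482422], [684.4000244140625, -6.800000190734863]]
bar [345 284  54  16 197] ctr [441.3 -73.9] size [120.5   8.4] ang 75.35 z 118.2
[[422.0, -131.1999969482422], [430.20001220703125, -133.3000030517578], [460.6000061035156, -16.700000762939453], [452.5, -14.600000381469727]]
axis [-0.25484772 -0.9669812 ] [ 0.44107484 -0.07387802] 0.12047591990419887
handle [357 175  42  15 321] ctr [ 686.2 -100.3] size [18.7 93.4] ang 7.02 z 145.7
[[671.2000122070312, -55.099998474121094], [682.5999755859375, -147.8000030517578], [701.2000122070312, -145.5], [689.7999877929688, -52.79999923706055]]
rim [343 290  51  27 140] ctr [421.5 -68.7] size [117.4  43.7] ang 77.69 z 38.9
[[387.6
[... 290 characters left out ...]
[767.4000244140625, -175.8000030517578], [708.5999755859375, 277.0]]
190 [668.2 218.9 185.6]
194 [665.2 222.1 164.7]
198 [658.8 234.6 156.6]
202 [649.8 235.1 156. ]
206 [634.6 217.6 175.8]
210 [625.3 217.5 176.9]
214 [617.1 216.  173.2]
218 [608.1 214.  172.9]
222 [599.9 213.5 169.5]
226 [535.2 177.  411.3]
230 [577.6 210.8 189.1]
234 [569.  211.  188.6]
190 [672.2 161.1 163.2]
194 [666.7 169.2 151.2]
198 [656.5 174.8 155.4]
202 [640.6 158.2 177.5]
206 [632.  157.5 175.6]
210 [623.3 156.7 174. ]
214 [614.9 155.  171.1]
218 [606.6 154.4 168.2]
222 [594.6 152.3 180.7]
226 [583.5 151.6 190.5]
tab 120
[ 0.58244197 -0.0660369   0.1224875 ] 0.12708999986822533
[ 0.4390859  -0.37070521  0.08301977]
```

```bash
cat >> h.py <<'E'
TH=np.radians(7.1); O=np.array([.618,.035,0])
RS=R.from_euler('z',TH).as_matrix()
def S(x,y,z): return RS@(np.array([x,y,z])/1000)+O   # stand mm -> world m
def down(zdir_deg,tilt=0):
    a=np.radians(zdir_deg); z=np.array([np.cos(a),np.sin(a),0]); y=np.array([0,0,-1.]); M=np.stack([np.cross(y,z),y,z],1)
    return M
def row(p,M):
    s=manip.state(); C=R.from_rotvec(s['tool_rot']).as_matrix()
    t=C.T@(np.asarray(p)-s['eef_pos'])*1000; dr=np.degrees(R.from_matrix(C.T@M).as_rotvec())
    print('trans',np.round(t,1).tolist(),'rot',np.round(dr,1).tolist(),'| rotmag',round(np.linalg.norm(dr),1))
E
python3 - <<'E'
from h import *
s=manip.state();print(R.from_rotvec(s['tool_rot']).as_matrix().round(3))
for a in(-14.7,165.3):
  row([.441,-.074,.2],down(a))
print(S(2.5,150,174))
E
```

```text
[[-0.901 -0.001  0.434]
 [-0.434  0.001 -0.901]
 [ 0.    -1.    -0.002]]
trans [-365.2, 38.5, -391.3] rot [0.1, -49.6, -0.0] | rotmag 49.6
trans [-365.2, 38.5, -391.3] rot [0.0, 130.4, 0.1] | rotmag 130.4
[0.60194061 0.18415879 0.174     ]
```

>>> apply_moves(
  moves=[
    {"translation": [-365, 38, -391], "delta_rot": [0, -49.6, 0], "claw": 0},
    {"translation": [-365, 38, -391], "delta_rot": [0, -49.6, 0], "claw": 0},
    {"translation": [-365, 38, -391], "delta_rot": [0, -49.6, 0], "claw": 0},
    {"translation": [-365, 38, -391], "delta_rot": [0, -49.6, 0], "claw": 0},
    {"translation": [-365, 38, -391], "delta_rot": [0, -49.6, 0], "claw": 0},
    {"translation": [-365, 38, -391], "delta_rot": [0, -49.6, 0], "claw": 0},
    {"translation": [-365, 38, -391], "delta_rot": [0, -49.6, 0], "claw": 0},
    {"translation": [-365, 38, -391], "delta_rot": [0, -49.6, 0], "claw": 0},
    {"translation": [-365, 38, -391], "delta_rot": [0, -49.6, 0], "claw": 0},
    {"translation": [-365, 38, -391], "delta_rot": [0, -49.6, 0], "claw": 0},
    {"translation": [-365, 38, -391], "delta_rot": [0, -49.6, 0], "claw": 0},
    {"translation": [-365, 38, -391], "delta_rot": [0, -49.6, 0], "claw": 0},
  ],
)

```text
clock: 1.1
eef_pos: [0.4304, -0.1076, 0.2031]
tool_rot: [-1.077, 1.396, -1.396]
contact_force: [0.3, -0.4, 0.0]
width: 0.0881
```

Run:
```python
from h import *
s=manip.state();print(s['clock'],s['eef_pos'],s['joint_positions'].round(2));row([.441,-.074,.2],down(-14.7))
```

```text
1.1 [ 0.43035995 -0.1076202   0.20312334] [ 0.5   0.27 -0.41  2.08  0.14  0.83 -0.25]
trans [-35.2, 3.1, 1.8] rot [0.0, -0.0, 0.0] | rotmag 0.0
```

>>> apply_moves(
  moves=[
    {"translation": [0, 0, 0], "delta_rot": [0, 0, 0], "claw": 0},
    {"translation": [0, 0, 0], "delta_rot": [0, 0, 0], "claw": 0},
  ],
)

```text
clock: 1.27
eef_pos: [0.4307, -0.1072, 0.2031]
tool_rot: [-1.08, 1.392, -1.391]
contact_force: [-0.1, -1.7, 0.3]
width: 0.0879
```

Run:
```python
from h import *
s=manip.state();print(s['clock'],s['eef_pos']);row([.441,-.074,.16],down(-14.7))
row([.441,-.074,.096],down(-14.7))
```

```text
1.2667 [ 0.4307266  -0.10718513  0.20310538]
trans [-34.7, 43.1, 1.7] rot [0.0, 0.3, -0.0] | rotmag 0.3
trans [-34.6, 107.1, 1.8] rot [0.0, 0.3, -0.0] | rotmag 0.3
```

>>> apply_moves(
  moves=[
    {"translation": [-35, 10, 2], "delta_rot": [0, 0, 0], "claw": 0},
    {"translation": [-35, 43, 2], "delta_rot": [0, 0, 0], "claw": 0},
    {"translation": [-35, 75, 2], "delta_rot": [0, 0, 0], "claw": 0},
    {"translation": [-35, 107, 2], "delta_rot": [0, 0, 0], "claw": 0},
    {"translation": [-35, 107, 2], "delta_rot": [0, 0, 0], "claw": 0},
    {"translation": [-35, 107, 2], "delta_rot": [0, 0, 0], "claw": 0},
  ],
)

```text
clock: 1.77
eef_pos: [0.4398, -0.0773, 0.0956]
tool_rot: [-1.079, 1.4, -1.395]
contact_force: [0.2, -0.3, 0.5]
width: 0.0879
```

Run:
```python
from h import *
c=shot('scene','s1')
im=c['image'][100:300,200:450,::-1];cv2.imwrite('pics/s1c.png',cv2.resize(im,(750,600),interpolation=cv2.INTER_CUBIC))
s=manip.state();print(s['clock'],s['eef_pos'],s['contact_force']);row([.441,-.074,.096],down(-14.7))
```

```text
1.8167 [ 0.4412521  -0.07723452  0.09688765] [ 0.43479228 -0.17442869  0.89484185]
trans [-3.1, 0.9, -1.1] rot [0.0, -0.1, 0.0] | rotmag 0.1
```

View pics/s1c.png

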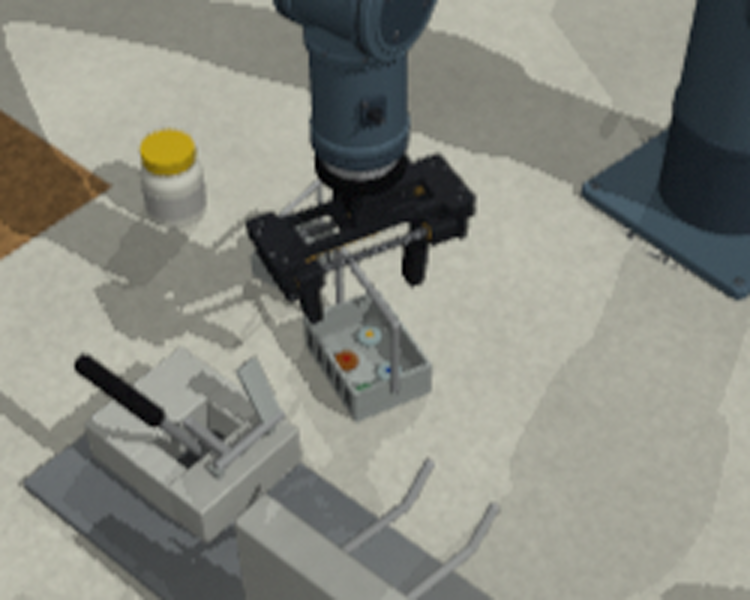

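The open fingers, at (315,300) and (415,265), straddle the bar near its middle at about (365,295). Closing now.

>>> apply_moves(
  moves=[
    {"translation": [-3, 1, 0], "delta_rot": [0, 0, 0], "claw": 120},
    {"translation": [-3, 1, 0], "delta_rot": [0, 0, 0], "claw": 200},
    {"translation": [-3, 1, 0], "delta_rot": [0, 0, 0], "claw": 255},
    {"translation": [-3, 1, 0], "delta_rot": [0, 0, 0], "claw": 255},
    {"translation": [-3, 1, 0], "delta_rot": [0, 0, 0], "claw": 255},
    {"translation": [-3, 1, 0], "delta_rot": [0, 0, 0], "claw": 255},
    {"translation": [-3, 1, 0], "delta_rot": [0, 0, 0], "claw": 255},
    {"translation": [-3, 1, 0], "delta_rot": [0, 0, 0], "claw": 255},
  ],
)

```text
clock: 2.48
eef_pos: [0.442, -0.0733, 0.0953]
tool_rot: [-1.077, 1.395, -1.395]
contact_force: [0.6, 0.6, 0.5]
width: 0.0369
```

>>> apply_moves(
  moves=[
    {"translation": [0, -15, 0], "delta_rot": [0, 0, 0], "claw": 255},
    {"translation": [0, -35, 0], "delta_rot": [0, 0, 0], "claw": 255},
    {"translation": [0, -65, 0], "delta_rot": [0, 0, 0], "claw": 255},
    {"translation": [0, -95, 0], "delta_rot": [0, 0, 0], "claw": 255},
    {"translation": [0, -125, 0], "delta_rot": [0, 0, 0], "claw": 255},
    {"translation": [0, -144, 0], "delta_rot": [0, 0, 0], "claw": 255},
    {"translation": [0, -144, 0], "delta_rot": [0, 0, 0], "claw": 255},
    {"translation": [0, -144, 0], "delta_rot": [0, 0, 0], "claw": 255},
  ],
)

```text
clock: 3.15
eef_pos: [0.4425, -0.0734, 0.2399]
tool_rot: [-1.076, 1.394, -1.397]
contact_force: [-0.1, -0.6, -0.5]
width: 0.0005
```

Run:
```python
from h import *
c=shot('scene','s2')
cv2.imwrite('pics/s2c.png',cv2.resize(c['image'][70:300,200:490,::-1],(750,600),interpolation=cv2.INTER_CUBIC))
c=shot('top','t2');P=pts(c)
s=manip.state();print(s['clock'],s['eef_pos'],s['contact_force'],s['width'],s['joint_positions'].round(2))
print(S(-85,150,240)); row(S(-85,150,240),down(7.1))
```

```text
3.25 [ 0.44121844 -0.07323319  0.23827283] [-1.13809847  0.50671359  0.73824837] 0.0003610379367756725 [ 0.46  0.22 -0.45  2.03  0.12  0.92 -0.31]
[0.51511156 0.17334367 0.24      ]
trans [-257.3, -1.8, 9.0] rot [0.1, -21.8, -0.0] | rotmag 21.8
```

View pics/s2c.png

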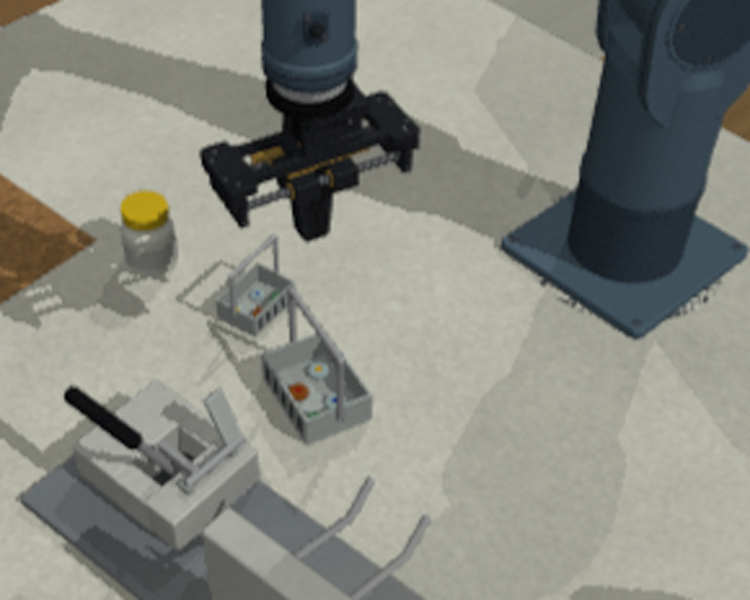

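View pics/t2.png

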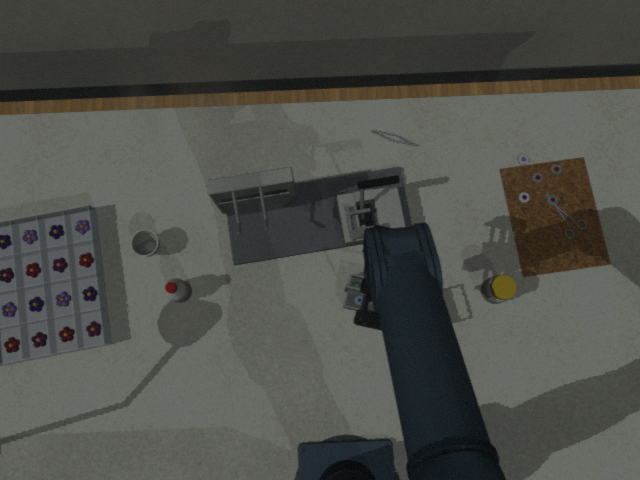

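The fingers hadn't closed before I lifted: they were still at 37 mm, and they close slowly. The basket still stands where it was. I'll reopen, descend again and wait for them to close.

>>> apply_moves(
  moves=[
    {"translation": [0, 0, 0], "delta_rot": [0, 0, 0], "claw": 80},
    {"translation": [0, 0, 0], "delta_rot": [0, 0, 0], "claw": 80},
    {"translation": [0, 0, 0], "delta_rot": [0, 0, 0], "claw": 80},
    {"translation": [0, 0, 0], "delta_rot": [0, 0, 0], "claw": 80},
    {"translation": [0, 0, 0], "delta_rot": [0, 0, 0], "claw": 80},
    {"translation": [0, 0, 0], "delta_rot": [0, 0, 0], "claw": 80},
    {"translation": [0, 0, 0], "delta_rot": [0, 0, 0], "claw": 80},
    {"translation": [0, 0, 0], "delta_rot": [0, 0, 0], "claw": 80},
    {"translation": [0, 0, 0], "delta_rot": [0, 0, 0], "claw": 80},
  ],
)

```text
clock: 4.0
eef_pos: [0.4421, -0.0732, 0.2393]
tool_rot: [-1.077, 1.395, -1.396]
contact_force: [-0.0, 0.0, 0.1]
width: 0.0582
```

Run:
```python
from h import *
a=dict(np.load('/tmp/scene0.npz'));b=dict(np.load('/tmp/s2.npz'))
# basket handle region diff
d=np.abs(a['image'].astype(int)-b['image']).sum(2)[200:245,298:345]
print(np.percentile(d,[50,90,99]))
for x in(a,b):
    P=pts(x);m=(P[...,2]>.09)&(P[...,2]<.13);m[:,:290]=0;m[:,350:]=0;m[:175]=0;m[240:]=0;print(m.sum(),P[m].mean(0))
s=manip.state();print(s['width'],s['clock']);row([.441,-.0735,.096],down(-14.7))
```

```text
[15. 20. 23.]
140 [ 0.44205539 -0.07018296  0.11445585]
141 [ 0.44195778 -0.07055281  0.11431671]
0.05818963365812412 4.0
trans [0.5, 143.3, -1.0] rot [-0.0, 0.0, 0.0] | rotmag 0.0
```

>>> apply_moves(
  moves=[
    {"translation": [0, 40, 0], "delta_rot": [0, 0, 0], "claw": 80},
    {"translation": [0, 75, 0], "delta_rot": [0, 0, 0], "claw": 80},
    {"translation": [0, 110, 0], "delta_rot": [0, 0, 0], "claw": 80},
    {"translation": [0, 144, 0], "delta_rot": [0, 0, 0], "claw": 80},
    {"translation": [0, 144, 0], "delta_rot": [0, 0, 0], "claw": 255},
    {"translation": [0, 144, 0], "delta_rot": [0, 0, 0], "claw": 255},
    {"translation": [0, 144, 0], "delta_rot": [0, 0, 0], "claw": 255},
    {"translation": [0, 144, 0], "delta_rot": [0, 0, 0], "claw": 255},
    {"translation": [0, 144, 0], "delta_rot": [0, 0, 0], "claw": 255},
    {"translation": [0, 144, 0], "delta_rot": [0, 0, 0], "claw": 255},
    {"translation": [0, 144, 0], "delta_rot": [0, 0, 0], "claw": 255},
    {"translation": [0, 144, 0], "delta_rot": [0, 0, 0], "claw": 255},
  ],
)

```text
clock: 5.0
eef_pos: [0.4422, -0.0734, 0.0958]
tool_rot: [-1.076, 1.395, -1.396]
contact_force: [-1.3, 0.1, 0.0]
width: 0.0097
```

>>> apply_moves(
  moves=[
    {"translation": [0, 0, 0], "delta_rot": [0, 0, 0], "claw": 255},
    {"translation": [0, 0, 0], "delta_rot": [0, 0, 0], "claw": 255},
    {"translation": [0, 0, 0], "delta_rot": [0, 0, 0], "claw": 255},
  ],
)

```text
clock: 5.25
eef_pos: [0.4418, -0.0733, 0.0955]
tool_rot: [-1.078, 1.396, -1.395]
contact_force: [-2.5, 0.9, 6.7]
width: 0.0061
```

>>> apply_moves(
  moves=[
    {"translation": [0, 0, 0], "delta_rot": [0, 0, 0], "claw": 255},
    {"translation": [0, 0, 0], "delta_rot": [0, 0, 0], "claw": 255},
    {"translation": [0, -10, 0], "delta_rot": [0, 0, 0], "claw": 255},
    {"translation": [0, -30, 0], "delta_rot": [0, 0, 0], "claw": 255},
    {"translation": [0, -50, 0], "delta_rot": [0, 0, 0], "claw": 255},
    {"translation": [0, -50, 0], "delta_rot": [0, 0, 0], "claw": 255},
  ],
)

```text
clock: 5.75
eef_pos: [0.4441, -0.0733, 0.1484]
tool_rot: [-1.073, 1.391, -1.398]
contact_force: [1.6, 0.0, -0.7]
width: 0.0059
```

Run:
```python
from h import *
c=shot('scene','s3')
cv2.imwrite('pics/s3c.png',cv2.resize(c['image'][100:280,220:445,::-1],(750,600),interpolation=cv2.INTER_CUBIC))
s=manip.state();print(s['clock'],s['eef_pos'],s['contact_force'],s['torque'],s['width'])
```

```text
5.8 [ 0.4434227  -0.0734431   0.14692213] [-0.57466159  0.10267307 -1.76063502] [-0.03135049 -0.03873373  0.03968814] 0.005961217499763895
```

View pics/s3c.png

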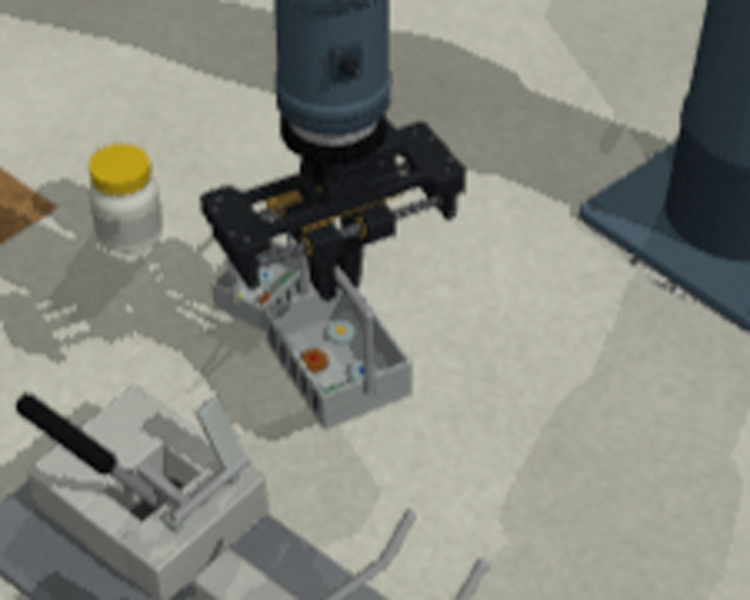

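The basket is gripped at mid-bar, lifted and level. Next I carry it to a pose in front of the hook.

Run:
```python
from h import *
row(S(-85,150,205),down(7.1))
```

```text
trans [-256.9, -58.0, 6.9] rot [-0.2, -21.8, 0.0] | rotmag 21.8
```

>>> apply_moves(
  moves=[
    {"translation": [-5, -20, 0], "delta_rot": [0, 0, 0], "claw": 255},
    {"translation": [-20, -40, 1], "delta_rot": [0, -2, 0], "claw": 255},
    {"translation": [-45, -58, 2], "delta_rot": [0, -4, 0], "claw": 255},
    {"translation": [-75, -58, 3], "delta_rot": [0, -6, 0], "claw": 255},
    {"translation": [-105, -58, 4], "delta_rot": [0, -9, 0], "claw": 255},
    {"translation": [-135, -58, 5], "delta_rot": [0, -12, 0], "claw": 255},
    {"translation": [-165, -58, 6], "delta_rot": [0, -15, 0], "claw": 255},
    {"translation": [-195, -58, 7], "delta_rot": [0, -18, 0], "claw": 255},
    {"translation": [-220, -58, 7], "delta_rot": [0, -20, 0], "claw": 255},
    {"translation": [-240, -58, 7], "delta_rot": [0, -21, 0], "claw": 255},
    {"translation": [-252, -58, 7], "delta_rot": [0, -21.8, 0], "claw": 255},
    {"translation": [-257, -58, 7], "delta_rot": [0, -21.8, 0], "claw": 255},
  ],
)

```text
clock: 6.8
eef_pos: [0.5135, 0.1755, 0.2024]
tool_rot: [-1.267, 1.116, -1.114]
contact_force: [0.4, 0.8, -1.9]
width: 0.0064
```

>>> apply_moves(
  moves=[
    {"translation": [0, 0, 0], "delta_rot": [0, 0, 0], "claw": 255},
    {"translation": [0, 0, 0], "delta_rot": [0, 0, 0], "claw": 255},
    {"translation": [0, 0, 0], "delta_rot": [0, 0, 0], "claw": 255},
    {"translation": [0, 0, 0], "delta_rot": [0, 0, 0], "claw": 255},
  ],
)

```text
clock: 7.13
eef_pos: [0.5139, 0.172, 0.2032]
tool_rot: [-1.265, 1.119, -1.119]
contact_force: [-0.1, 1.2, -2.2]
width: 0.0058
```

Run:
```python
from h import *
c=shot('scene','s4')
cv2.imwrite('pics/s4c.png',cv2.resize(c['image'][100:380,220:500,::-1],(600,600),interpolation=cv2.INTER_CUBIC))
c=shot('top','t4')
cv2.imwrite('pics/t4c.png',cv2.resize(np.clip(c['image'][150:350,190:440,::-1].astype(float)*1.7,0,255).astype(np.uint8),(750,600),interpolation=cv2.INTER_CUBIC))
s=manip.state();print(s['clock'],s['eef_pos'],s['contact_force'],s['width'])
print(RS.T@(s['eef_pos']-O)*1000, R.from_rotvec(s['tool_rot']).as_matrix().round(3))
```

```text
7.2333 [0.51398651 0.17255685 0.20330826] [ 0.41020561 -0.12645449 -1.24313103] 0.006183844874018394
[-86.21367609 149.35827366 203.30825848] [[ 0.122  0.     0.992]
 [-0.992 -0.001  0.122]
 [ 0.001 -1.    -0.   ]]
```

View pics/s4c.png

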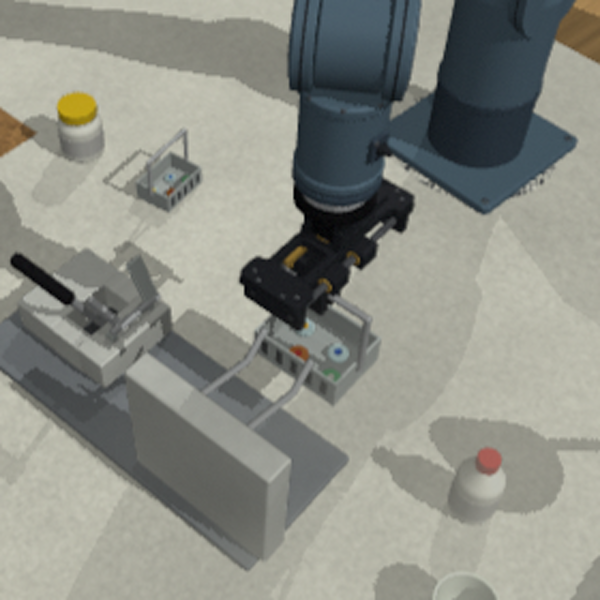

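View pics/t4c.png

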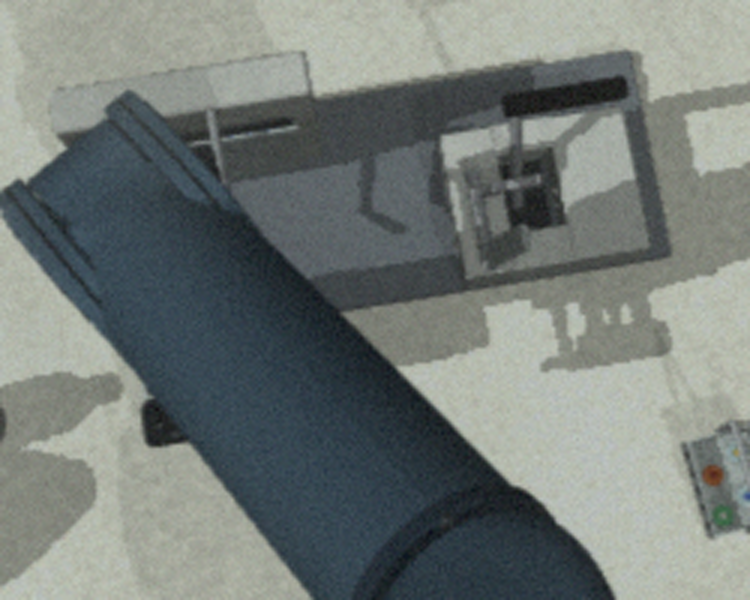

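The basket hangs level in the grip. Its left bar end shows at scene-crop (335,300) to (368,325), and the prong tips are at (268,325) and (308,370). I'll measure the bar in the stand's frame.

Run:
```python
from h import *
c=dict(np.load('/tmp/s4.npz'));P=pts(c);Q=(P-O)@RS*1000
m=(Q[...,2]>212)&(Q[...,2]<235)&(Q[...,1]>150)&(Q[...,1]<215)&(Q[...,0]<-50)&(Q[...,0]>-130)
v,u=np.nonzero(m);q=Q[m];o=np.argsort(q[:,1]);
for i in o[::max(1,len(o)//25)]:print(u[i],v[i],q[i].round(1))
# rim of basket
m=(Q[...,2]>130)&(Q[...,2]<150)&(Q[...,1]>85)&(Q[...,1]<215)&(Q[...,0]<-20)&(Q[...,0]>-150)
q=Q[m];print(len(q),q.min(0),q.max(0))
for k in range(4):pass
mm=m; v,u=np.nonzero(mm); 
cn=[q[np.argmax(q@np.array(d))].round(1) for d in((1,1,0),(1,-1,0),(-1,1,0),(-1,-1,0))];print(cn)
# prong tips
m=(Q[...,2]>180)&(Q[...,2]<200)&(Q[...,0]<0)&(Q[...,0]>-40)&(Q[...,1]>105)&(Q[...,1]<195);q=Q[m]
for lo,hi in((105,150),(150,195)):
    r=q[(q[:,1]>lo)&(q[:,1]<hi)];print('tip',r.min(0).round(1),r.max(0).round(1),r.mean(0).round(1))
```

```text
367 243 [-71.3 151.5 214.7]
368 241 [-71.2 153.5 223.4]
372 238 [-81.5 156.2 226.2]
372 242 [-82.2 156.9 212.4]
370 242 [-73.3 157.5 221.1]
370 240 [-71.9 157.8 229.5]
371 239 [-74.8 158.1 230.5]
371 240 [-74.4 158.7 227.9]
375 238 [-86.8 160.3 224.5]
377 238 [-87.3 165.  227.8]
378 239 [-87.2 167.8 226.7]
379 240 [-87.2 170.6 225.6]
379 242 [-82.1 174.3 226.6]
380 242 [-83.3 176.1 226.9]
382 242 [-86.  179.4 227. ]
384 242 [-87.4 183.3 228.9]
385 244 [-87.3 186.5 224.9]
386 244 [-87.1 189.1 227.1]
387 245 [-85.6 192.7 228.1]
389 245 [-89.1 195.4 227. ]
389 246 [-86.3 197.4 227.9]
390 247 [-87.  199.7 225.7]
390 251 [-84.  203.  217.6]
391 250 [-85.7 204.  220.2]
392 249 [-85.7 205.9 225.3]
392 251 [-85.2 207.  219.9]
451 [-131.11169466   89.73871712  130.02667636] [-46.49522584 206.10235075 149.96632074]
[array([-48.6, 201.2, 133.8]), array([-48.9,  93. , 143.5]), array([-128.3,  201. ,  138.6]), array([-127.3,  127.2,  130.5])]
tip [-30.7 115.8 180.5] [-12.7 123.9 195.2] [-21.5 120.3 187.5]
tip [-31.6 175.6 180.4] [-13.1 183.6 196.2] [-21.9 180.  187.8]
```

>>> apply_moves(
  moves=[
    {"translation": [0, 0, 15], "delta_rot": [0, 0, 0], "claw": 255},
    {"translation": [-1, 0, 35], "delta_rot": [0, 0, 0], "claw": 255},
    {"translation": [-1, 0, 55], "delta_rot": [0, 0, 0], "claw": 255},
    {"translation": [-1, 0, 75], "delta_rot": [0, 0, 0], "claw": 255},
    {"translation": [-1, 0, 86], "delta_rot": [0, 0, 0], "claw": 255},
    {"translation": [-1, 0, 89], "delta_rot": [0, 0, 0], "claw": 255},
    {"translation": [-1, 10, 89], "delta_rot": [0, 0, 0], "claw": 255},
    {"translation": [-1, 20, 89], "delta_rot": [0, 0, 0], "claw": 255},
    {"translation": [-1, 30, 89], "delta_rot": [0, 0, 0], "claw": 255},
    {"translation": [-1, 38, 89], "delta_rot": [0, 0, 0], "claw": 255},
    {"translation": [-1, 42, 89], "delta_rot": [0, 0, 0], "claw": 255},
    {"translation": [-1, 42, 89], "delta_rot": [0, 0, 0], "claw": 255},
  ],
)

```text
clock: 8.23
eef_pos: [0.601, 0.1852, 0.1597]
tool_rot: [-1.268, 1.118, -1.116]
contact_force: [-0.1, -0.6, -2.0]
width: 0.006
```

```bash
cat > look.py <<'E'
import sys
from h import *
t=sys.argv[1]
c=shot('scene',t)
cv2.imwrite(f'pics/{t}c.png',cv2.resize(c['image'][130:370,230:470,::-1],(600,600),interpolation=cv2.INTER_CUBIC))
Q=(pts(c)-O)@RS*1000
m=(Q[...,2]>160)&(Q[...,2]<215)&(Q[...,1]>184)&(Q[...,1]<209)&(Q[...,0]<35)&(Q[...,0]>-40)
q=Q[m];o=np.argsort(q[:,1])
print('bar',len(q),np.median(q,0).round(1),np.percentile(q[:,2],95) if len(q) else '')
m=(Q[...,1]>85)&(Q[...,1]<215)&(Q[...,0]>-60)&(Q[...,0]<50)&(Q[...,2]>20)&(Q[...,2]<130)
q=Q[m]
if len(q): print('basket',len(q),np.percentile(q,[1,99],axis=0).round(1).tolist())
s=manip.state();print(s['clock'],(RS.T@(s['eef_pos']-O)*1000).round(1),s['contact_force'].round(1),s['width'])
E
python3 look.py s5
```

```text
bar 59 [  2.2 199.9 182.4] 185.65516743961822
basket 785 [[-40.7, 111.1, 64.8], [20.6, 208.1, 118.2]]
8.2833 [  2.3 151.4 160.6] [ 0.3  0.  -1.3] 0.0058739180983203255
```

View pics/s5c.png

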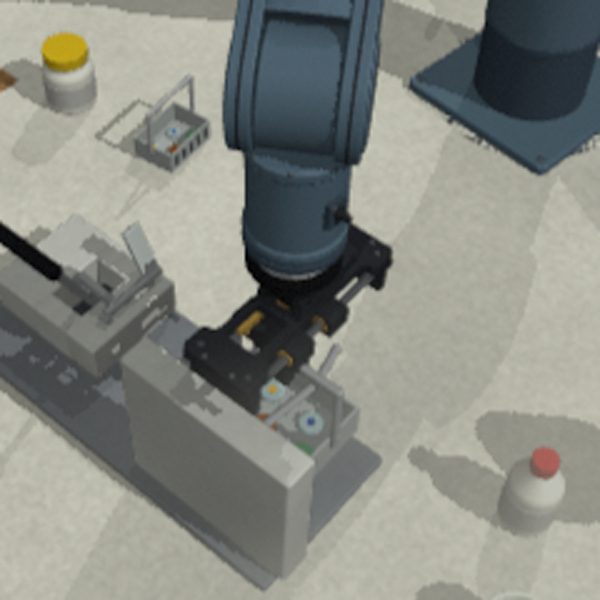

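The bar sits above the hook's low point at x=2.2, z≈182, with the tip still visible in front at (333,355). I'll lower the last 8 mm.

>>> apply_moves(
  moves=[
    {"translation": [0, 3, 0], "delta_rot": [0, 0, 0], "claw": 255},
    {"translation": [0, 5, 0], "delta_rot": [0, 0, 0], "claw": 255},
    {"translation": [0, 7, 0], "delta_rot": [0, 0, 0], "claw": 255},
    {"translation": [0, 7, 0], "delta_rot": [0, 0, 0], "claw": 255},
  ],
)

```text
clock: 8.62
eef_pos: [0.6023, 0.1857, 0.1543]
tool_rot: [-1.265, 1.117, -1.117]
contact_force: [0.4, -0.1, -1.2]
width: 0.0059
```

```bash
python3 look.py s6
```

```text
bar 58 [  3.3 200.5 176.8] 180.17367255056635
basket 735 [[-39.6, 112.1, 59.6], [20.8, 208.5, 122.3]]
8.6667 [  3.  151.5 154.4] [ 0.   0.8 -1.2] 0.006249767989459108
```

>>> apply_moves(
  moves=[
    {"translation": [0, 1, 0], "delta_rot": [0, 0, 0], "claw": 255},
    {"translation": [0, 2, 0], "delta_rot": [0, 0, 0], "claw": 255},
    {"translation": [0, 2, 0], "delta_rot": [0, 0, 0], "claw": 255},
    {"translation": [0, 2, 0], "delta_rot": [0, 0, 0], "claw": 255},
  ],
)

```text
clock: 9.0
eef_pos: [0.6024, 0.1857, 0.1538]
tool_rot: [-1.265, 1.116, -1.118]
contact_force: [-3.0, -1.9, 8.6]
width: 0.0061
```

```bash
python3 look.py s7
```

```text
bar 54 [  3.7 199.5 176.3] 179.29712166779885
basket 738 [[-39.5, 111.5, 59.6], [19.8, 208.8, 120.8]]
9.05 [  3.2 151.5 153.8] [-3.3 -1.3  8.4] 0.006216331586551003
```

The force shows contact with the hook: +8.6 N upward, so the prongs are carrying the load. I'll open part-way to stay clear of the panel.

>>> apply_moves(
  moves=[
    {"translation": [0, 0, 0], "delta_rot": [0, 0, 0], "claw": 245},
    {"translation": [0, 0, 0], "delta_rot": [0, 0, 0], "claw": 225},
    {"translation": [0, 0, 0], "delta_rot": [0, 0, 0], "claw": 200},
    {"translation": [0, 0, 0], "delta_rot": [0, 0, 0], "claw": 180},
    {"translation": [0, 0, 0], "delta_rot": [0, 0, 0], "claw": 170},
    {"translation": [0, 0, 0], "delta_rot": [0, 0, 0], "claw": 170},
    {"translation": [0, 0, 0], "delta_rot": [0, 0, 0], "claw": 170},
    {"translation": [0, 0, 0], "delta_rot": [0, 0, 0], "claw": 170},
    {"translation": [0, 0, 0], "delta_rot": [0, 0, 0], "claw": 170},
    {"translation": [0, 0, 0], "delta_rot": [0, 0, 0], "claw": 170},
  ],
)

```text
clock: 9.88
eef_pos: [0.6021, 0.1856, 0.1522]
tool_rot: [-1.265, 1.117, -1.117]
contact_force: [-0.2, 0.1, 0.5]
width: 0.0293
```

```bash
python3 look.py s8
```

```text
bar 57 [  3.3 200.9 176.2] 180.05606361879254
basket 699 [[-37.7, 115.3, 59.5], [20.7, 208.7, 121.3]]
9.9333 [  2.9 151.4 152.2] [-0.2  0.2 -0.1] 0.029357603780216603
```

View pics/s8c.png

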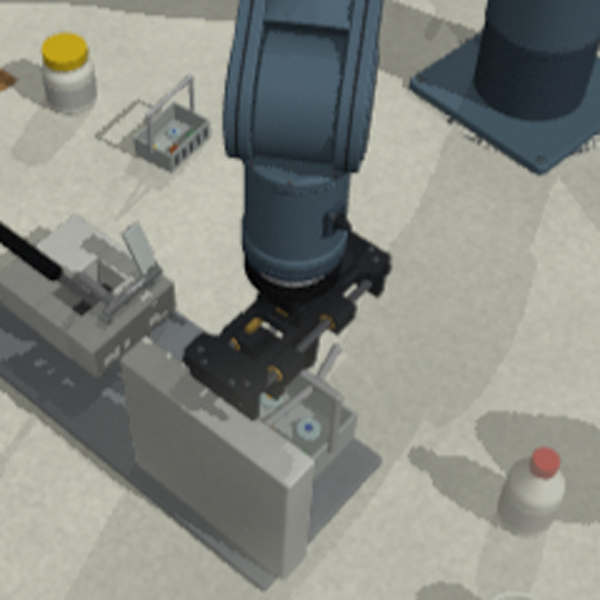

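The basket stays put with the fingers open and the force at zero. I'll retreat straight up.

>>> apply_moves(
  moves=[
    {"translation": [0, -10, 0], "delta_rot": [0, 0, 0], "claw": 170},
    {"translation": [0, -25, 0], "delta_rot": [0, 0, 0], "claw": 170},
    {"translation": [0, -45, 0], "delta_rot": [0, 0, 0], "claw": 170},
    {"translation": [0, -75, 0], "delta_rot": [0, 0, 0], "claw": 170},
    {"translation": [0, -105, 0], "delta_rot": [0, 0, 0], "claw": 170},
    {"translation": [0, -110, 0], "delta_rot": [0, 0, 0], "claw": 170},
  ],
)

```text
clock: 10.43
eef_pos: [0.6045, 0.1871, 0.2686]
tool_rot: [-1.257, 1.113, -1.119]
contact_force: [-0.3, 0.0, 1.3]
width: 0.0295
```

```bash
python3 look.py s9; python3 -c "
from h import *
row(S(-58,-140,240),down(7.1))"
```

```text
bar 58 [  3.2 199.4 177.2] 179.9199947733058
basket 1071 [[-37.0, 93.4, 59.2], [20.9, 208.2, 119.4]]
10.4833 [  5.  152.4 267.3] [ 0.3 -0.3  0.5] 0.029686497378346492
trans [292.4, 26.3, -63.2] rot [-0.4, 0.0, -0.1] | rotmag 0.4
```

View pics/s9c.png

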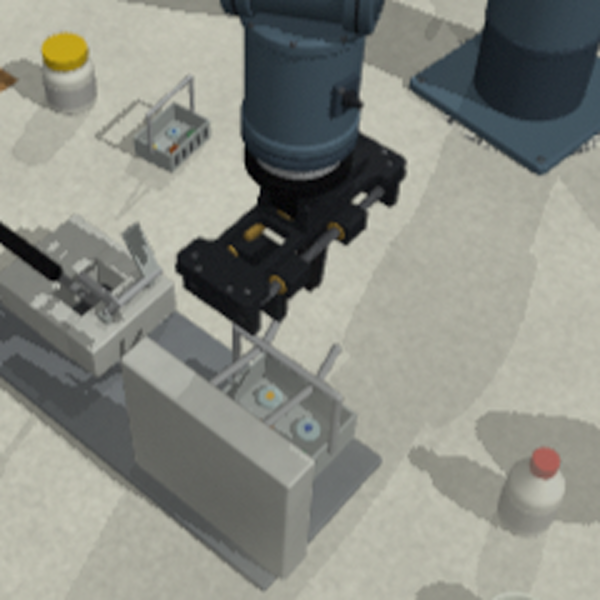

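The basket hangs on both prongs, with its bar running from (237,325) to (340,385). Next is the catch.

>>> apply_moves(
  moves=[
    {"translation": [20, 0, -8], "delta_rot": [0, 0, 0], "claw": 255},
    {"translation": [50, 0, -20], "delta_rot": [0, 0, 0], "claw": 255},
    {"translation": [85, 0, -35], "delta_rot": [0, 0, 0], "claw": 255},
    {"translation": [120, 0, -50], "delta_rot": [0, 0, 0], "claw": 255},
    {"translation": [155, 0, -63], "delta_rot": [0, 0, 0], "claw": 255},
    {"translation": [190, 0, -63], "delta_rot": [0, 0, 0], "claw": 255},
    {"translation": [225, 0, -63], "delta_rot": [0, 0, 0], "claw": 255},
    {"translation": [260, 0, -63], "delta_rot": [0, 0, 0], "claw": 255},
    {"translation": [285, 10, -63], "delta_rot": [0, 0, 0], "claw": 255},
    {"translation": [292, 26, -63], "delta_rot": [0, 0, 0], "claw": 255},
    {"translation": [292, 26, -63], "delta_rot": [0, 0, 0], "claw": 255},
    {"translation": [292, 26, -63], "delta_rot": [0, 0, 0], "claw": 255},
  ],
)

```text
clock: 11.48
eef_pos: [0.5747, -0.1115, 0.2352]
tool_rot: [-1.266, 1.12, -1.115]
contact_force: [0.4, 0.1, -0.4]
width: 0.0005
```

```bash
cat > look2.py <<'E'
import sys
from h import *
t=sys.argv[1]
c=shot('scene',t)
cv2.imwrite(f'pics/{t}c.png',cv2.resize(c['image'][110:330,190:410,::-1],(600,600),interpolation=cv2.INTER_CUBIC))
s=manip.state();print(s['clock'],(RS.T@(s['eef_pos']-O)*1000).round(1),s['contact_force'].round(1),s['width'],s['joint_positions'].round(2))
E
python3 look2.py s10; python3 -c "
from h import *
row(S(-58,-140,98),down(7.1))"
```

```text
11.5333 [ -60.2 -139.1  236.2] [ 0.3 -0.3  0.4] 0.00027962546991887696 [ 0.48  0.48 -0.5   1.69  0.26  1.04  0.02]
trans [1.1, 138.2, 2.3] rot [0.0, 0.1, -0.1] | rotmag 0.1
```

View pics/s10c.png

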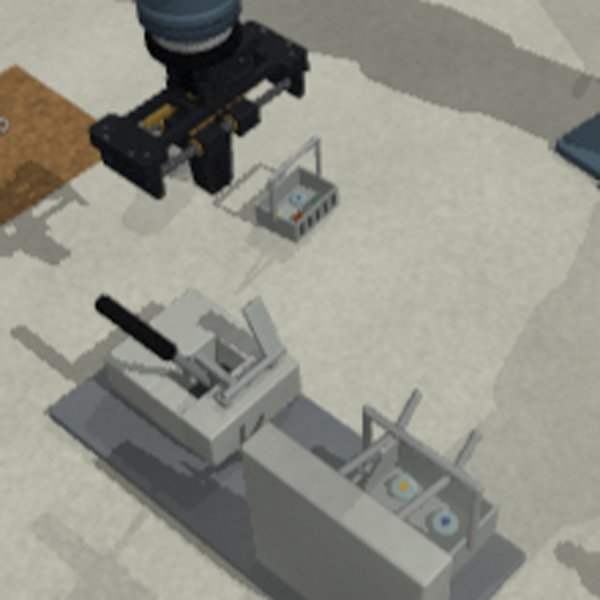

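The closed fingers at (212,175) are above and to the right of the tab at (260,330). The basket hangs steady. I'll descend, then sweep to the left.

>>> apply_moves(
  moves=[
    {"translation": [0, 35, 3], "delta_rot": [0, 0, 0], "claw": 255},
    {"translation": [0, 70, 3], "delta_rot": [0, 0, 0], "claw": 255},
    {"translation": [0, 105, 3], "delta_rot": [0, 0, 0], "claw": 255},
    {"translation": [0, 130, 3], "delta_rot": [0, 0, 0], "claw": 255},
    {"translation": [0, 138, 3], "delta_rot": [0, 0, 0], "claw": 255},
    {"translation": [0, 138, 3], "delta_rot": [0, 0, 0], "claw": 255},
    {"translation": [-10, 138, 3], "delta_rot": [0, 0, 0], "claw": 255},
    {"translation": [-20, 138, 3], "delta_rot": [0, 0, 0], "claw": 255},
    {"translation": [-30, 138, 3], "delta_rot": [0, 0, 0], "claw": 255},
    {"translation": [-40, 138, 3], "delta_rot": [0, 0, 0], "claw": 255},
    {"translation": [-50, 138, 3], "delta_rot": [0, 0, 0], "claw": 255},
  ],
)

```text
clock: 12.45
eef_pos: [0.5732, -0.0607, 0.0995]
tool_rot: [-1.265, 1.115, -1.118]
contact_force: [0.1, -1.0, -0.0]
width: 0.0007
```

```bash
python3 look2.py s11
```

```text
12.5 [-56.3 -86.6  99.3] [-1.7  1.8  0.7] 0.0009985654820486474 [ 0.35  0.64 -0.44  1.82  0.37  0.77 -0.16]
```

View pics/s11c.png

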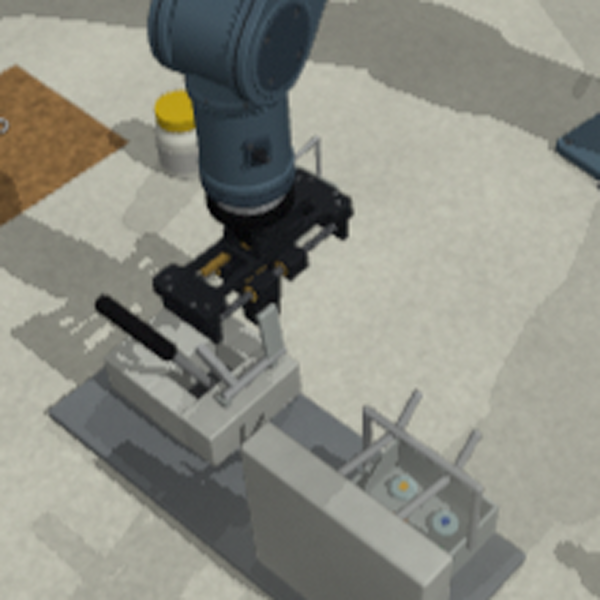

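The tab, with its tip now at (268,308), is moving upright in front of the fingers. I'll keep sweeping.

>>> apply_moves(
  moves=[
    {"translation": [-8, 0, 0], "delta_rot": [0, 0, 0], "claw": 255},
    {"translation": [-16, 0, 0], "delta_rot": [0, 0, 0], "claw": 255},
    {"translation": [-24, 0, 0], "delta_rot": [0, 0, 0], "claw": 255},
    {"translation": [-30, 0, 0], "delta_rot": [0, 0, 0], "claw": 255},
    {"translation": [-34, 0, 0], "delta_rot": [0, 0, 0], "claw": 255},
    {"translation": [-38, 0, 0], "delta_rot": [0, 0, 0], "claw": 255},
    {"translation": [-38, 0, 0], "delta_rot": [0, 0, 0], "claw": 255},
  ],
)

```text
clock: 13.08
eef_pos: [0.5676, -0.0231, 0.0982]
tool_rot: [-1.266, 1.117, -1.116]
contact_force: [-0.0, -0.4, 0.5]
width: 0.0007
```

```bash
python3 look2.py s12
python3 - <<'E'
from h import *
Q=(pts(dict(np.load('/tmp/s12.npz')))-O)@RS*1000
m=(Q[...,2]>75)&(Q[...,2]<135)&(Q[...,1]>-75)&(Q[...,1]<0)&(Q[...,0]>-60)&(Q[...,0]<-34)
q=Q[m];print(len(q))
for i in np.argsort(q[:,1])[::8]:print(q[i].round(1),np.degrees(np.arctan2(q[i,2]-68,q[i,1]+70)).round(1))
E
```

```text
13.1333 [-57.2 -51.9  98.2] [0.1 0.8 0.7] 0.0005408534308107422 [ 0.29  0.63 -0.44  1.84  0.37  0.76 -0.22]
139
[-50.5 -68.4  75.4] 78.1
[-44.4 -62.5 117.4] 81.3
[-44.3 -59.7 108. ] 75.5
[-53.1 -55.7  87.2] 53.4
[-43.1 -54.  121.2] 73.3
[-46.  -51.1 105.4] 63.1
[-41.9 -48.3 134.4] 71.9
[-45.  -45.7 118.3] 64.2
[-57.3 -44.3 108.2] 57.4
[-41.1 -43.7  95.8] 46.7
[-43.3 -42.9 133.5] 67.5
[-53.1 -42.3 129. ] 65.6
[-44.9 -41.7 125.3] 63.7
[-46.9 -38.4 102.7] 47.7
[-52.  -32.6 106.5] 45.9
[-45.4 -29.8 107. ] 44.1
[-46.3 -27.2 108.3] 43.3
[-59.  -25.4 105.9] 40.4
```

View pics/s12c.png

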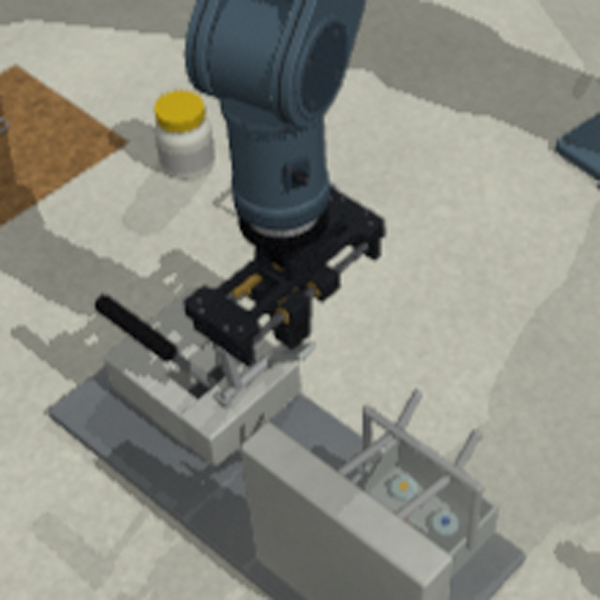

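The tab now leans left, with its tip at (310,350) and about 41° above level. I'll nudge it to the stop.

>>> apply_moves(
  moves=[
    {"translation": [-4, 0, 0], "delta_rot": [0, 0, 0], "claw": 255},
    {"translation": [-6, 1, 0], "delta_rot": [0, 0, 0], "claw": 255},
    {"translation": [-8, 1, 0], "delta_rot": [0, 0, 0], "claw": 255},
    {"translation": [-8, 1, 0], "delta_rot": [0, 0, 0], "claw": 255},
  ],
)

```text
clock: 13.47
eef_pos: [0.5671, -0.0172, 0.0973]
tool_rot: [-1.266, 1.117, -1.119]
contact_force: [1.0, -3.5, 0.9]
width: 0.0003
```

```bash
python3 look2.py s13
```

```text
13.5167 [-57.  -45.5  97.4] [ 0.  -4.   1.3] 0.0003244388194605966 [ 0.28  0.63 -0.43  1.84  0.37  0.75 -0.24]
```

>>> apply_moves(
  moves=[
    {"translation": [-2, 0, 0], "delta_rot": [0, 0, 0], "claw": 255},
    {"translation": [-3, 0, 0], "delta_rot": [0, 0, 0], "claw": 255},
    {"translation": [-3, 0, 0], "delta_rot": [0, 0, 0], "claw": 255},
  ],
)

```text
clock: 13.77
eef_pos: [0.567, -0.0161, 0.0975]
tool_rot: [-1.267, 1.117, -1.121]
contact_force: [0.7, -8.3, 2.4]
width: 0.0002
```

```bash
python3 look2.py s14
```

```text
13.8167 [-57.  -44.4  97.5] [ 1.9 -8.   2. ] 0.0002992468519216788 [ 0.27  0.63 -0.43  1.84  0.37  0.75 -0.24]
```

The catch is at its stop: 8 N of push gives no further motion at the expected pose. I'll back off, rise and open.

>>> apply_moves(
  moves=[
    {"translation": [8, -5, 0], "delta_rot": [0, 0, 0], "claw": 255},
    {"translation": [14, -20, 0], "delta_rot": [0, 0, 0], "claw": 200},
    {"translation": [14, -50, 0], "delta_rot": [0, 0, 0], "claw": 60},
    {"translation": [14, -80, 0], "delta_rot": [0, 0, 0], "claw": 60},
    {"translation": [14, -105, 0], "delta_rot": [0, 0, 0], "claw": 60},
    {"translation": [14, -105, 0], "delta_rot": [0, 0, 0], "claw": 60},
    {"translation": [45, -105, 20], "delta_rot": [0, 0, 0], "claw": 60},
    {"translation": [75, -105, 50], "delta_rot": [0, 0, 0], "claw": 60},
    {"translation": [100, -105, 80], "delta_rot": [0, 0, 0], "claw": 60},
    {"translation": [106, -105, 108], "delta_rot": [0, 0, 0], "claw": 60},
    {"translation": [106, -105, 108], "delta_rot": [0, 0, 0], "claw": 60},
  ],
)

```text
clock: 14.73
eef_pos: [0.6903, -0.1065, 0.2009]
tool_rot: [-1.262, 1.118, -1.119]
contact_force: [-0.9, -0.1, -0.3]
width: 0.0653
```

```bash
python3 look2.py s15;python3 - <<'E'
from h import *
Q=(pts(dict(np.load('/tmp/s15.npz')))-O)@RS*1000
m=(Q[...,2]>75)&(Q[...,2]<125)&(Q[...,1]>-60)&(Q[...,1]<0)&(Q[...,0]>-60)&(Q[...,0]<-34)
q=Q[m];print(len(q),np.median(np.degrees(np.arctan2(q[:,2]-68,q[:,1]+70))))
i=np.argmax(q[:,1]);print(q[i])
m=(Q[...,2]>120)&(Q[...,2]<160)&(Q[...,1]>-200)&(Q[...,1]<-90)&(Q[...,0]>30)&(Q[...,0]<75)
q=Q[m];print(len(q),q.mean(0),np.percentile(q,[3,97],axis=0))
row(S(51,-150,120),down(7.1))
E
```

```text
14.7833 [  52.3 -147.3  200.8] [-0.1  1.  -0.7] 0.06707282356607024 [ 0.37  0.7  -0.45  1.41  0.31  1.1  -0.01]
77 42.56317428804941
[-39.42732806 -20.75785495 108.09061218]
258 [  50.01836968 -138.61689163  144.50645191] [[  40.76238741 -186.76562082  133.67483962]
 [  56.45084128  -97.08241519  150.06038323]]
trans [2.9, 80.8, -1.3] rot [0.0, -0.0, -0.1] | rotmag 0.1
```

View pics/s15c.png

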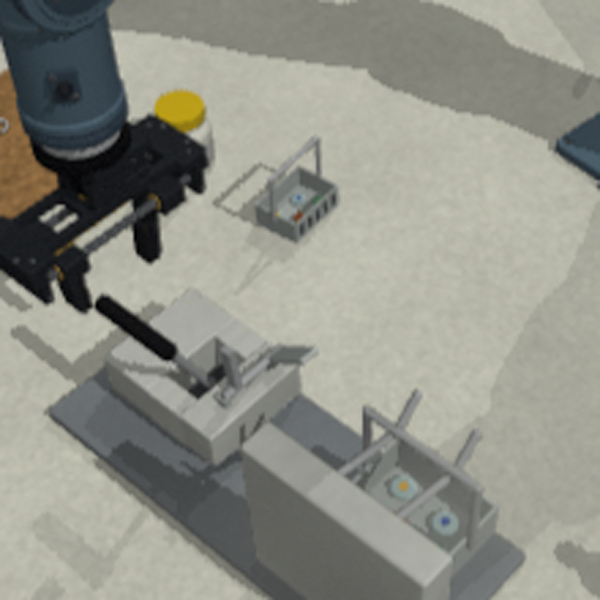

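The catch is fully over: the tip reads y≈-21, z≈108 on its top face. The handle runs from (100,303) to (170,352) in the crop. I'll descend and grip the lever.

>>> apply_moves(
  moves=[
    {"translation": [3, 30, -1], "delta_rot": [0, 0, 0], "claw": 60},
    {"translation": [3, 60, -1], "delta_rot": [0, 0, 0], "claw": 60},
    {"translation": [3, 78, -1], "delta_rot": [0, 0, 0], "claw": 60},
    {"translation": [3, 81, -1], "delta_rot": [0, 0, 0], "claw": 60},
    {"translation": [3, 81, -1], "delta_rot": [0, 0, 0], "claw": 255},
    {"translation": [3, 81, -1], "delta_rot": [0, 0, 0], "claw": 255},
    {"translation": [3, 81, -1], "delta_rot": [0, 0, 0], "claw": 255},
    {"translation": [3, 81, -1], "delta_rot": [0, 0, 0], "claw": 255},
    {"translation": [3, 81, -1], "delta_rot": [0, 0, 0], "claw": 255},
    {"translation": [3, 81, -1], "delta_rot": [0, 0, 0], "claw": 255},
    {"translation": [3, 81, -1], "delta_rot": [0, 0, 0], "claw": 255},
    {"translation": [3, 81, -1], "delta_rot": [0, 0, 0], "claw": 255},
  ],
)

```text
clock: 15.78
eef_pos: [0.6858, -0.1084, 0.1213]
tool_rot: [-1.266, 1.118, -1.117]
contact_force: [-1.2, 0.4, 6.3]
width: 0.0167
```

>>> apply_moves(
  moves=[
    {"translation": [0, 0, 0], "delta_rot": [0, 0, 0], "claw": 255},
    {"translation": [0, 0, 0], "delta_rot": [0, 0, 0], "claw": 255},
    {"translation": [0, 0, 0], "delta_rot": [0, 0, 0], "claw": 255},
  ],
)

```text
clock: 16.03
eef_pos: [0.6858, -0.1083, 0.1213]
tool_rot: [-1.266, 1.118, -1.117]
contact_force: [-3.8, -1.0, 4.2]
width: 0.0167
```

```bash
python3 look2.py s16; python3 -c "
from h import *
for th in(.44,.3,.15,0,-.15,-.3,-.4,-.46,-.5):
  print(th);row(S(120*np.sin(th),-150,30+120*np.cos(th)-19),down(7.1))"
```

```text
16.0833 [  49.6 -150.6  121.4] [-3.1 -0.5  3. ] 0.01686330399405345 [ 0.36  0.78 -0.42  1.47  0.35  0.97 -0.03]
0.44
trans [-0.6, 1.8, 1.5] rot [0.0, 0.0, 0.0] | rotmag 0.0
0.3
trans [-0.6, -4.2, -14.1] rot [0.0, 0.0, 0.0] | rotmag 0.0
0.15
trans [-0.6, -8.2, -31.7] rot [0.0, 0.0, 0.0] | rotmag 0.0
0
trans [-0.6, -9.6, -49.6] rot [0.0, 0.0, 0.0] | rotmag 0.0
-0.15
trans [-0.6, -8.2, -67.5] rot [0.0, 0.0, 0.0] | rotmag 0.0
-0.3
trans [-0.7, -4.2, -85.1] rot [0.0, 0.0, 0.0] | rotmag 0.0
-0.4
trans [-0.7, -0.1, -96.3] rot [0.0, 0.0, 0.0] | rotmag 0.0
-0.46
trans [-0.7, 2.9, -102.9] rot [0.0, 0.0, 0.0] | rotmag 0.0
-0.5
trans [-0.7, 5.2, -107.1] rot [0.0, 0.0, 0.0] | rotmag 0.0
```

View pics/s16c.png

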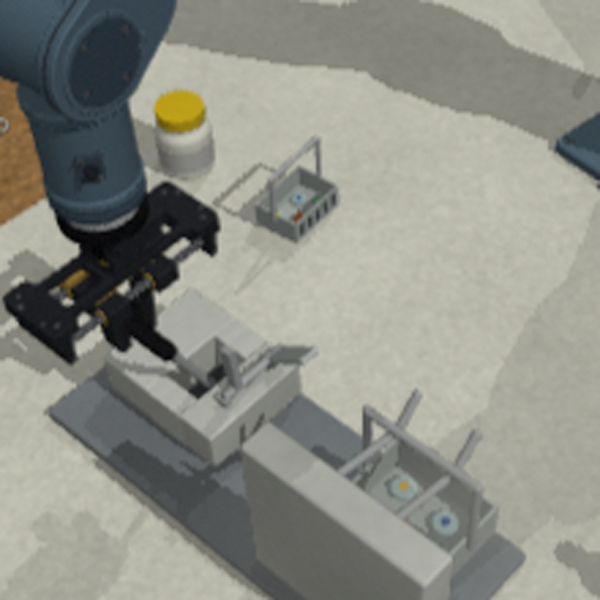

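The handle is gripped (17 mm opening). I'll pull along the arc.

>>> apply_moves(
  moves=[
    {"translation": [0, -3, -7], "delta_rot": [0, 0, 0], "claw": 255},
    {"translation": [0, -6, -16], "delta_rot": [0, 0, 0], "claw": 255},
    {"translation": [0, -8, -25], "delta_rot": [0, 0, 0], "claw": 255},
    {"translation": [0, -10, -33], "delta_rot": [0, 0, 0], "claw": 255},
    {"translation": [0, -11, -42], "delta_rot": [0, 0, 0], "claw": 255},
    {"translation": [0, -11, -51], "delta_rot": [0, 0, 0], "claw": 255},
    {"translation": [0, -11, -60], "delta_rot": [0, 0, 0], "claw": 255},
    {"translation": [0, -10, -69], "delta_rot": [0, 0, 0], "claw": 255},
    {"translation": [0, -8, -78], "delta_rot": [0, 0, 0], "claw": 255},
    {"translation": [0, -6, -87], "delta_rot": [0, 0, 0], "claw": 255},
    {"translation": [0, -6, -87], "delta_rot": [0, 0, 0], "claw": 255},
  ],
)

```text
clock: 17.0
eef_pos: [0.6024, -0.1184, 0.1297]
tool_rot: [-1.259, 1.111, -1.121]
contact_force: [4.2, 1.8, 7.4]
width: 0.0172
```

```bash
python3 look2.py s17; python3 -c "
from h import *
for th in(-.3,-.4,-.46,-.5):
  print(th);row(S(120*np.sin(th),-150,30+120*np.cos(th)-19),down(7.1))"
```

```text
17.05 [ -33.9 -150.3  129.8] [4.7 1.3 6.6] 0.016787712187728086 [ 0.44  0.65 -0.44  1.7   0.34  0.86 -0.03]
-0.3
trans [-0.3, 4.2, -1.6] rot [-0.5, 0.0, 0.0] | rotmag 0.5
-0.4
trans [-0.3, 8.2, -12.9] rot [-0.5, 0.0, 0.0] | rotmag 0.5
-0.46
trans [-0.3, 11.1, -19.5] rot [-0.5, 0.0, 0.0] | rotmag 0.5
-0.5
trans [-0.3, 13.3, -23.8] rot [-0.5, 0.0, 0.0] | rotmag 0.5
```

View pics/s17c.png

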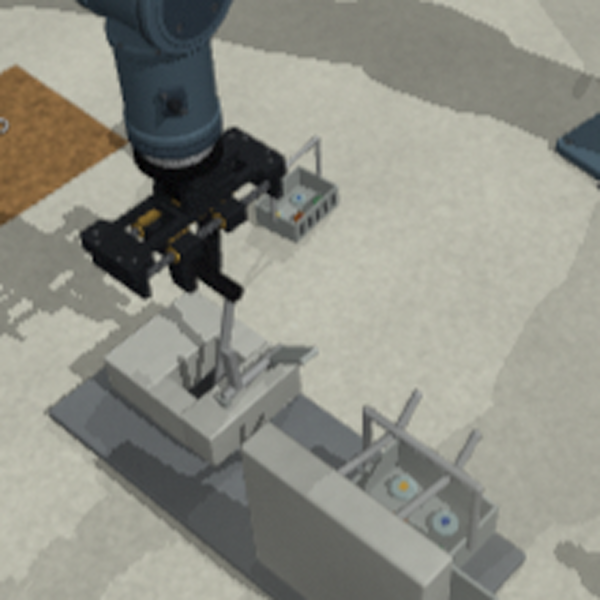

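The lever follows, with the stem now near upright and passing the raised catch. The lamp shutter starts sliding out at (480,580). I'll pull on to the stop.

>>> apply_moves(
  moves=[
    {"translation": [0, 2, -6], "delta_rot": [0, 0, 0], "claw": 255},
    {"translation": [0, 4, -11], "delta_rot": [0, 0, 0], "claw": 255},
    {"translation": [0, 6, -16], "delta_rot": [0, 0, 0], "claw": 255},
    {"translation": [0, 8, -20], "delta_rot": [0, 0, 0], "claw": 255},
    {"translation": [0, 8, -20], "delta_rot": [0, 0, 0], "claw": 255},
    {"translation": [0, 8, -20], "delta_rot": [0, 0, 0], "claw": 255},
  ],
)

```text
clock: 17.55
eef_pos: [0.584, -0.1206, 0.1215]
tool_rot: [-1.258, 1.11, -1.121]
contact_force: [6.8, 1.0, 3.0]
width: 0.0169
```

```bash
python3 look2.py s18
```

```text
17.6 [ -52.9 -150.2  121.5] [5.7 1.8 3.4] 0.016538556015483374 [ 0.45  0.63 -0.44  1.76  0.35  0.82 -0.03]
```

>>> apply_moves(
  moves=[
    {"translation": [0, 1, -3], "delta_rot": [0, 0, 0], "claw": 255},
    {"translation": [0, 2, -5], "delta_rot": [0, 0, 0], "claw": 255},
    {"translation": [0, 2, -5], "delta_rot": [0, 0, 0], "claw": 255},
    {"translation": [0, 2, -5], "delta_rot": [0, 0, 0], "claw": 255},
  ],
)

```text
clock: 17.93
eef_pos: [0.5817, -0.1209, 0.1205]
tool_rot: [-1.254, 1.106, -1.123]
contact_force: [11.0, 1.3, 3.1]
width: 0.0168
```

```bash
python3 look2.py s19
```

```text
17.9833 [ -55.3 -150.2  120.5] [11.4  2.2  3.8] 0.016973702933480654 [ 0.45  0.63 -0.44  1.77  0.35  0.81 -0.03]
```

>>> apply_moves(
  moves=[
    {"translation": [0, 0, -2], "delta_rot": [0, 0, 0], "claw": 255},
    {"translation": [0, 0, -4], "delta_rot": [0, 0, 0], "claw": 255},
    {"translation": [0, 0, -4], "delta_rot": [0, 0, 0], "claw": 255},
    {"translation": [0, 0, -4], "delta_rot": [0, 0, 0], "claw": 255},
  ],
)

```text
clock: 18.32
eef_pos: [0.5812, -0.1208, 0.1206]
tool_rot: [-1.249, 1.1, -1.126]
contact_force: [23.8, 2.0, -8.3]
width: 0.0169
```

```bash
python3 look2.py s20; python3 look.py s21
python3 - <<'E'
from h import *
Q=(pts(dict(np.load('/tmp/s20.npz')))-O)@RS*1000
m=(Q[...,2]>110)&(Q[...,2]<150)&(Q[...,1]>-138)&(Q[...,1]<-99)&(Q[...,0]>-75)&(Q[...,0]<-30)
im=np.load('/tmp/s20.npz')['image'].max(2)<60
q=Q[m&im];print(len(q),np.median(q,0),np.percentile(q,[5,95],axis=0))
E
```

```text
18.3667 [ -55.7 -150.1  120.6] [23.8  1.4 -8. ] 0.01702637314065958 [ 0.46  0.62 -0.44  1.78  0.35  0.8  -0.03]
bar 53 [  3.3 199.6 177. ] 180.48723306446144
basket 1063 [[-37.1, 93.5, 59.2], [19.7, 208.5, 121.8]]
18.4167 [ -55.7 -150.1  120.6] [23.1  1.3 -7.6] 0.016592137962487034
84 [ -52.04746659 -118.63592201  144.60549463] [[ -60.06186291 -136.29529533  136.68309893]
 [ -48.2344511  -101.25999517  147.83518126]]
```

View pics/s20c.png

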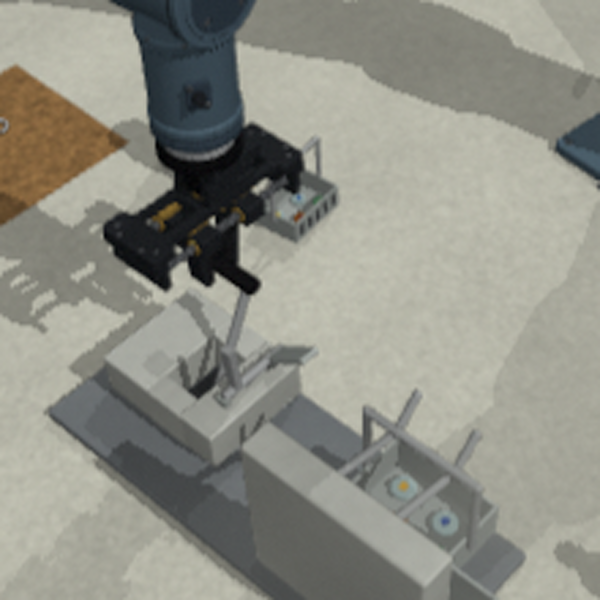

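The lever is hard against its stop: 24 N with no further motion. The basket is hanging unchanged. I'll ease off slightly to keep margin and hold.

>>> apply_moves(
  moves=[
    {"translation": [0, 0, 1.5], "delta_rot": [0, 0, 0], "claw": 255},
    {"translation": [0, 0, 1.5], "delta_rot": [0, 0, 0], "claw": 255},
    {"translation": [0, 0, 1.5], "delta_rot": [0, 0, 0], "claw": 255},
    {"translation": [0, 0, 1.5], "delta_rot": [0, 0, 0], "claw": 255},
    {"translation": [0, 0, 1.5], "delta_rot": [0, 0, 0], "claw": 255},
    {"translation": [0, 0, 1.5], "delta_rot": [0, 0, 0], "claw": 255},
  ],
)

```text
clock: 18.92
eef_pos: [0.5814, -0.1209, 0.1206]
tool_rot: [-1.251, 1.102, -1.125]
contact_force: [18.5, 1.3, -3.1]
width: 0.017
```

```bash
python3 look2.py s22; python3 look.py s23
python3 - <<'E'
from h import *
c=shot('top','t23')
cv2.imwrite('pics/t23c.png',np.clip(c['image'][:,:,::-1].astype(float)*1.7,0,255).astype(np.uint8))
E
```

```text
18.9667 [ -55.7 -150.1  120.6] [18.7  2.5 -2. ] 0.01690544526550623 [ 0.46  0.62 -0.44  1.77  0.35  0.8  -0.03]
bar 56 [  3.  199.9 176.5] 179.6514244060561
basket 1066 [[-37.3, 93.8, 59.5], [19.4, 208.5, 120.8]]
19.0167 [ -55.6 -150.2  120.6] [18.6  2.7 -1.8] 0.016575387019285324
```

View pics/t23c.png

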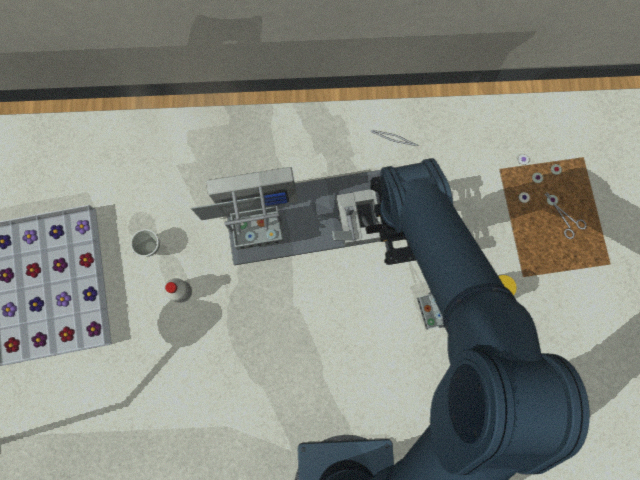

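The top view shows the basket on both prongs at (255,225), the shutter open with the blue lamp showing at (275,198), and the bottle, jar and bowl where they were. Handing in.

```bash
python3 -c "
from cell import manip
print(manip.job_done()); print(manip.state()['clock'])"
```

```text
the job is handed in; nothing more can be done
None
the job is handed in; nothing more can be done
```

I hung the larger basket on both prongs of the hook and let go. I then flipped the catch right over and handed in with the lever held fully pulled, at about 19 s of the 72 s allowed.

- **Basket:** the bar sat at x ≈ 3 mm, z ≈ 176 mm in the stand's frame (the seat is at 2.5 and 174). It read the same from the release to the last check.
- **Catch:** its tip read y ≈ -21 mm, with the top face at z ≈ 108 mm, which matches fully flipped. It did not give under an 8 N push.
- **Lever:** the handle was at x ≈ -55 mm (about -53 expected at the stop). Pressing to 24 N gave almost no further motion, so I eased off and held it at about 18 N. The lamp's shutter had opened.
- **Bystanders:** the bottle, jar and bowl looked untouched in the last top view; the arm partly hid the jar.

**Failed or disagreed:**
- The first grasp failed because I lifted before the fingers had closed. The basket had not moved, and the second grasp held.
- The gripper opening read about 6 mm on the 8 mm bar and 17 mm on the 18 mm handle, so it reads a little low.

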